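# Turn the roller shaft keyway-up between the bench centres and fit its key

## Task

Fit the key to the feed-roller shaft that is held between the bench centres: turn the shaft until the keyway in its steel journal faces straight up, then pick from the cardboard sheet the one key whose length fills the keyway and press it fully home. Leave the keyway facing straight up, and leave the other keys and everything else on the table where they are.

Things in the scene. Friction and masses are not known exactly. Their poses are not given: they have to be found in the camera images.
- keyway (a point): Middle of the floor of the keyway: a closed-ended slot 47.5 mm long, 16.5 wide, 5.5 deep in the shaft's steel journal (diameter 46 mm). Turns with the shaft: y along shaft and slot, z straight out of the slot (up when the keyway faces up), x across. The axis is 17.5 mm below it along z, level, 130 mm above the table. It starts 75 to 120 degrees from up, turned to the side away from the robot.
- roller (a point): On the shaft's axis, mid of the black rubber roller (diameter 54 mm, 108 mm long), the part to grip for turning; 101 mm along y from the keyway; axes as the keyway's. The shaft turns either way about its axis only, with a drag of 0.15 N m, and stays where it is left.
- bench_centres: Grey bench centres that carry the shaft, fixed to the table: bed 130 x 400 mm, its top 46 mm above the table; a pedestal 50 mm wide and up to 170 mm high at each end, its inner face 147 mm from the shaft's middle. Origin at table level under the middle of the shaft, x across the bed, away from the robot; y along the axis from keyway to roller, z up.
- key_mid: The matching key: plain steel bar 14 mm wide (x), 45 long (y), 9 high (z), about 45 g, origin at its middle. Lies flat on the cardboard sheet. Home in the keyway, its middle is 4.5 mm above the keyway's floor and its top 3.5 mm proud of the journal.
- key_short: A key of the same section, too short: 14 x 9 x 28 mm. Same axes. To be left alone.
- key_long: A key of the same section, too long: 14 x 9 x 64 mm. Same axes. To be left alone.
- card_sheet: Brown cardboard sheet 270 x 150 mm, 3 mm thick, stuck to the table; the three keys lie on it in a row about 70 mm apart, which key is where differs. Origin at the middle of its underside.
- mallet: Rubber mallet 260 mm long lying on the table; bystander.
- hex_wrench: L-shaped hexagon wrench, 95 x 32 mm, 8 mm thick, lying between the robot and the bench centres; bystander.
- grease_tin: Closed tin, 70 mm in diameter, 75 mm high, standing; bystander.
- tape_roll: Roll of paper tape, 90 mm across, 24 mm high, lying flat; bystander.
- stiffener_stack: Stack of white plastic stiffeners 75 x 115 mm, 70 mm high; bystander.
- caliper: Steel caliper 210 mm long lying flat; bystander.

How it is judged:
On the way, in this order (a step that is already met when the one before it is completed fails the run):
1. the keyway faces up (angle between keyway's own z axis and vertical below 0.1 rad), for 0.2 s.
2. the 45 mm key is home in the keyway (z of key_mid in the frame of keyway between 0.003 and 0.006 m and x of key_mid in the frame of keyway between -0.003 and 0.003 m and y of key_mid in the frame of keyway between -0.003 and 0.003 m), for 0.2 s.
At the end, for the whole second after the job is handed in: The keyway faces up within 0.1 rad (6 degrees) and the 45 mm key lies flat on its floor: its middle 3 to 6 mm above the floor and within 3 mm of the slot's middle both ways, level with the slot within 0.12 rad, at rest (all of step 2 and angle between keyway's own z axis and vertical below 0.1 rad and angle between the y axis of key_mid and the y axis of keyway, either way round below 0.12 rad and angle between the z axis of key_mid and the z axis of keyway, either way round below 0.12 rad and linear speed of key_mid below 0.02 m/s); the robot touches nothing.
It fails at once if one of the other keys is moved by more than 30 mm (distance of any of key_short, key_long from where it was at the start of the episode above 0.03 m).
It fails at once if something else on the table is moved by more than 30 mm (distance of any of mallet, hex_wrench, grease_tin, tape_roll, stiffener_stack, caliper from where it was at the start of the episode above 0.03 m).
It also fails if it takes over 67 s, if anything falls off the work surface, if the arm or the gripper's body presses on something with over 40 N, if the wrist force passes 120 N, or if a joint passes its speed limit or range.

## Robot

A 6-joint arm with a two-finger parallel gripper is mounted at the origin on the work surface. World frame = base frame: x ahead of the robot, y to its left, z up, the work surface at z = 0. Lengths are in m, angles in rad, forces in N, time in s.
With the tool pointing down it reaches from about 0.425 to 0.95 m from the base axis. Payload 3.5 kg.
Tool frame: the origin (TCP) lies at the very end of the fingers, on their centre line; the grasp point (between the pads) lies 19 mm behind it; z points along the fingers, y is the line along which they close (so a half turn about z gives the same grasp; the last joint's range is limited). The gripper opens to 85 mm and grips with 20 to 120 N. Pads are 22 mm wide; open, the fingers measure 114 mm over their backs; the gripper's body (76 mm by 85 mm) begins 54 mm behind the grasp point. The pads swing forward as they close: fully open they stand 13 mm farther back than shut.
Start: joints at [-1.383, 0.286, 1.577, -0, 1.279, -0.15], TCP at [0.224, -0.637, 0.231] pointing down, gripper open.
Joint ranges: [-2.77, 2.77], [-0.9, 2.22], [0.21, 2.48], [-1.53, 4.67], [0.24, 2.81], [-2.84, 2.84]. Speed limits (rad/s): [2.79, 2.79, 3.14, 3.14, 3.14, 3.14].

## Interface

Orientations are given as a unit quaternion [x, y, z, w].
In Python, from plant import ctrl gives the robot as it stands.
- The arm moves only by the tool drive_effector, called after "Request:" as a command line: name --pt "numbers of a row" for each row, then --argument value for the rest. Schema: {"type":"object","properties":{"steps":{"type":"array","items":{"type":"array","items":{"type":"array","items":{"type":"number"},"minItems":7,"maxItems":7},"minItems":1,"maxItems":10},"minItems":1,"maxItems":1},"grip_force":{"type":"number"},"only":{"type":"string"},"quiet":{"type":"boolean"},"lines":{"type":"string"}},"required":["steps"],"additionalProperties":false}. steps is a list that holds a single list of rows (three levels of brackets), with 1 to 10 rows, each of 7 numbers: dx, dy, dz in m, then a rotation vector rx, ry, rz in rad, then the opening from 0.0 (shut) to 1.0 (fully open); each row is the pose to reach, as a shift and turn from the pose commanded when the call began, along the tool's axes at that moment; what a row does not reach only later rows make up. A row lasts 1/8 s, in which the tool goes at most 0.0625 m and 0.188 rad, less where a joint would pass 70% of its speed; a pose out of reach is approached as far as the arm can. The fingers move at their own pace and stop on an object; grip_force is the grip in N (left out, the last holds). Time passes only in rows, so rows that do not move let the fingers close. The tool returns the time, the measured TCP pose, the force, the opening and the grip force at its end. only (a regular expression) keeps the lines of the reply that match it, lines (a string "A,B") keeps lines A to B, and quiet returns only ok. Input that does not fit is refused with a message, and nothing moves.
- ctrl.get_state(): the state, without advancing time (a new reading comes with each control period).
- ctrl.read_camera(name): name is "scene" or "top" or "wrist"; returns a dict with "pixels" (384x512x3 uint8, red, green, blue), "camera_matrix" (3x3 intrinsics, pixels), "xyz" and "orientation" of the camera in the world. Camera axes: x right, y down, z forward; pixel columns grow to the right and rows downward; lengths in m; the calibration is good to about 2 mm. A picture is of the moment at which its call begins. There is no depth.
- ctrl.sign_off(): hands the job in; it is judged then, once.
The state is a dict: "time": time; "qpos": joint angles; "dq": joint speeds; "joint_efforts": joint torques, N m; "eef_pos": TCP position; "tcp_rot": TCP orientation; "contact_force": force on the tool from outside, world axes, zero at the start; "wrist_torque": the same for the moment, N m; "opening": opening from 0.0 (shut) to 1.0 (fully open); "finger_force": force on a finger pad.
Only numpy, scipy, OpenCV 4.12 (cv2) and the standard library are available. Lean on these libraries where they do the work, as an engineer would, in place of code of your own. Each camera call takes 0.05 s, during which the arm holds its last target. There are 200 camera calls.

## Working session

There is one attempt and no reset: what is moved stays moved. The work goes in short steps, Python scripts to look and compute and a tool call to move; the robot and the scene stay as the last step left them, time stands still between calls to the robot, and variables do not carry over. Pictures are saved under pics/ and viewed, at most 11 in all, crops included, and the job is handed in when it is done.

```bash
ls; mkdir -p pics; cat > h.py <<'E'
import numpy as np, cv2
from scipy.spatial.transform import Rotation as R
from plant import ctrl
def shot(n,f):
    c=ctrl.read_camera(n); cv2.imwrite(f,c["pixels"][:,:,::-1]); np.savez(f[:-4],K=c["camera_matrix"],t=c["xyz"],q=c["orientation"]); return c
def load(f):
    d=np.load(f); return d["K"],d["t"],R.from_quat(d["q"]).as_matrix() if d["q"].shape==(4,) else d["q"]
def ray(f,u,v):
    K,t,M=load(f); return t,M@np.linalg.solve(K,[u,v,1.])
def atz(f,u,v,z):
    t,d=ray(f,u,v); return t+d*(z-t[2])/d[2]
def proj(f,p):
    K,t,M=load(f); q=K@(M.T@(np.asarray(p)-t)); return q[:2]/q[2]
E
python3 - <<'E'
from h import *
for n in("scene","top"):
    c=shot(n,f"pics/{n}0.png"); print(n,c["xyz"],c["orientation"],c["camera_matrix"])
a=cv2.imread("pics/scene0.png");b=cv2.imread("pics/top0.png")
print(ctrl.get_state())
E
```

```text
pics
plant.py
scene [1.14906397 0.71803674 0.71341937] [ 0.29768357  0.8274422  -0.44620335 -0.16621211] [[365.57654082   0.         255.65498883]
 [  0.         365.57654082 186.21162232]
 [  0.           0.           1.        ]]
top [ 0.44906562 -0.01384906  1.45807671] [ 0.70806096 -0.7055605   0.01915574 -0.02161264] [[389.78929901   0.         255.58081077]
 [  0.         389.78929901 194.0472596 ]
 [  0.           0.           1.        ]]
{'time': 0.1, 'qpos': array([-1.38298916e+00,  2.87134293e-01,  1.57804086e+00,  1.27886943e-05,
        1.27862585e+00, -1.50012356e-01]), 'dq': array([-1.80349000e-03,  5.50708933e-04, -3.36257410e-03,  1.77244112e-03,
        1.63022655e-03, -9.25993381e-05]), 'joint_efforts': array([ 5.89975916e-04, -4.07298839e+01, -2.93699831e+01, -1.40799957e-04,
        3.40659033e-03,  6.40148201e-07]), 'eef_pos': array([ 0.22362461, -0.6362406 ,  0.23004181]), 'tcp_rot': array([ 9.85768340e-01,  1.68105799e-01, -1.47445346e-05, -1.10409174e-03]), 'contact_force': array([0.79394349, 0.49075815, 0.1386567 ]), 'wrist_torque': array([ 0.02679899, -0.0161538 ,  0.02350776]), 'finger_force': 0.0, 'opening': 0.999157967586343}
```
View pics/top0.png

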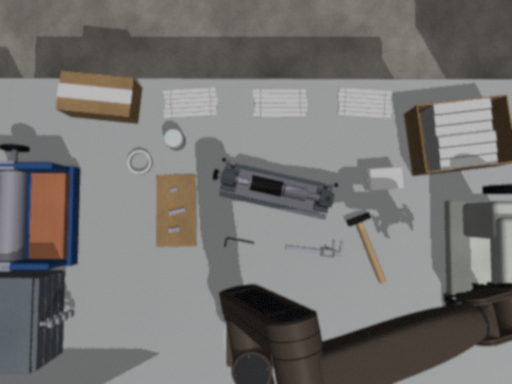

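View pics/scene0.png

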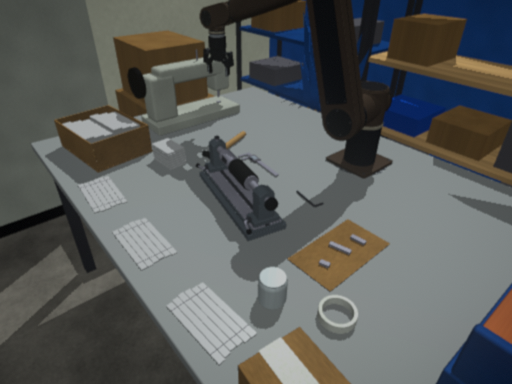

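Top: card at about (176,210), with keys at (173,190), (177,212) and (173,230). The bench runs from (225,178) to (330,200), with the roller at (267,185) and the journal to its right. The scene view shows the bench's far side, around (240,185). I'll enlarge the parts that matter.

```bash
python3 - <<'E'
import cv2,numpy as np
a=cv2.imread("pics/scene0.png");b=cv2.imread("pics/top0.png")
z=lambda i,x,y,w,h,s:cv2.resize(i[y:y+h,x:x+w],None,fx=s,fy=s,interpolation=cv2.INTER_CUBIC)
o=np.zeros((600,800,3),np.uint8)
A=z(b,212,150,133,75,6)[:300,:798]; o[:A.shape[0],:A.shape[1]]=A[:300]
B=z(b,150,170,50,75,4); o[300:600,:200]=B
C=z(a,195,130,100,50,6); o[300:600,200:800]=C
cv2.imwrite("pics/crop0.png",o)
E
```

View pics/crop0.png

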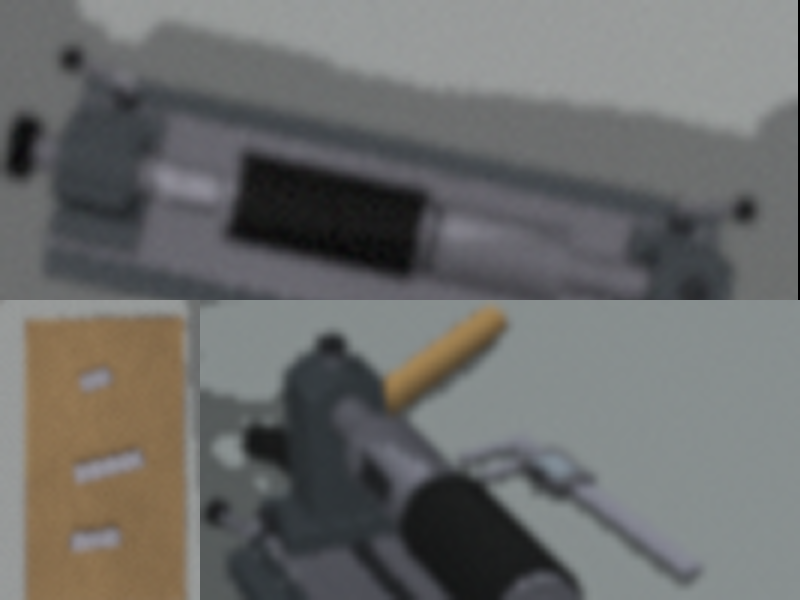

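The key of 45 mm is the lowest one on the card, at top pixel (174,230). The roller's corners in the top view give the axis, and the scene view shows the dark slot at about (224,159).

```bash
cat >> h.py <<'E'
def delta(pos,yawvec,tilt=0.):
    """tool pose: y (closing) horizontal-ish; tool x along yawvec (2D), z down, then tilted by tilt about tool x. prints shift+rotvec in tool axes from the present pose"""
    s=ctrl.get_state(); M=R.from_quat(s["tcp_rot"])
    x=np.r_[np.asarray(yawvec)/np.linalg.norm(yawvec),0]; z=np.array([0,0,-1.])
    T=R.from_matrix(np.c_[x,np.cross(z,x),z])*R.from_rotvec([tilt,0,0])
    d=M.inv().apply(np.asarray(pos)-s["eef_pos"]); r=(M.inv()*T).as_rotvec()
    print("shift",d.round(4),"rot",r.round(4),"| t",s["time"],"tcp",s["eef_pos"].round(4))
E
python3 - <<'E'
from h import *
f="pics/top0.npz"
c=np.array([(245,152),(430,190),(412,277),(230,240)])/6+[212,150]-0.4
P=np.array([atz(f,u,v,.13) for u,v in c]); print(P.round(4))
m=P.mean(0); ax=((P[0]-P[1])+(P[3]-P[2])); print("len",np.linalg.norm(P[0]-P[1]),np.linalg.norm(P[2]-P[3]),"dia",np.linalg.norm(P[0]-P[3]),np.linalg.norm(P[1]-P[2]))
ax/=np.linalg.norm(ax); print("roller",m,"axis",ax)
k=m-.101*ax; x=np.array([ax[1],-ax[0],0])
for a in range(60,131,10):
    r=np.radians(a); print(a,proj("pics/scene0.npz",k+.0215*(np.sin(r)*x+np.cos(r)*np.array([0,0,1]))).round(1), end=";")
print()
for n,uv in dict(mid=(95,540),long=(109,466),short=(95,379)).items():
    print(n,atz(f,150+uv[0]/4-.4,170+(uv[1]-300)/4-.4,.012).round(4))
print("slot scene",195+175/6,130+175/6)
print([proj("pics/scene0.npz",m+s*ax*.054).round(1) for s in(-1,1)])
E
```

```text
[[ 0.5912  0.0019  0.13  ]
 [ 0.5698 -0.1036  0.13  ]
 [ 0.5201 -0.0933  0.13  ]
 [ 0.5409  0.0102  0.13  ]]
len 0.10764535796553128 0.10562890728819443 dia 0.05102894797037329 0.050721335411865805
roller [ 0.55550937 -0.04618382  0.13      ] axis [0.19756611 0.98028957 0.        ]
60 [223.6 157.5];70 [223.2 158.5];80 [223.  159.5];90 [223.  160.6];100 [223.1 161.5];110 [223.4 162.4];120 [223.9 163.2];130 [224.5 163.9];
mid [0.3998 0.295  0.012 ]
long [0.4682 0.2831 0.012 ]
short [0.549  0.2974 0.012 ]
slot scene 224.16666666666666 159.16666666666666
[array([235.2, 165.4]), array([250.9, 181.5])]
```

```bash
python3 - <<'E'
from h import *
ax=np.array([.1976,.9803]);x=np.array([ax[1],-ax[0],0]);m=np.array([.5555,-.0462,.13])
for t in(.7,):
    p=np.array([0,0,-1])*np.cos(t)-x*np.sin(t)
    delta(m-.11*p,ax,t)
E
```

```text
shift [ 0.5696 -0.4104  0.017 ] rot [ 0.6337 -0.3627 -0.9894] | t 0.1 tcp [ 0.2236 -0.6362  0.23  ]
```

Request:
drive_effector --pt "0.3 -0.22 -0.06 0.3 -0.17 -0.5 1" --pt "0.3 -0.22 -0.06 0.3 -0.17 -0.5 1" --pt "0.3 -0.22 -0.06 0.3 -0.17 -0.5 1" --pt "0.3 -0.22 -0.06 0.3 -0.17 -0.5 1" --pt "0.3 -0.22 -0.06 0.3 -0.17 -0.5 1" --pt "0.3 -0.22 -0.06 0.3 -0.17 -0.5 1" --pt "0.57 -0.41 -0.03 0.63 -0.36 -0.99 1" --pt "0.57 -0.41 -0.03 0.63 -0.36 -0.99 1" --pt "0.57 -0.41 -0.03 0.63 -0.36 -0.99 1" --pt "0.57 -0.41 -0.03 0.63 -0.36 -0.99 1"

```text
refused: steps: the value is too long (schema: maxItems 1). Nothing was moved.
```

Nothing moved. I misread the format; it is a list holding one list of rows, three levels of brackets. Resending.

Request:
drive_effector --steps '[[[0.3, -0.22, -0.06, 0.3, -0.17, -0.5, 1], [0.3, -0.22, -0.06, 0.3, -0.17, -0.5, 1], [0.3, -0.22, -0.06, 0.3, -0.17, -0.5, 1], [0.3, -0.22, -0.06, 0.3, -0.17, -0.5, 1], [0.3, -0.22, -0.06, 0.3, -0.17, -0.5, 1], [0.3, -0.22, -0.06, 0.3, -0.17, -0.5, 1], [0.57, -0.41, -0.03, 0.63, -0.36, -0.99, 1], [0.57, -0.41, -0.03, 0.63, -0.36, -0.99, 1], [0.57, -0.41, -0.03, 0.63, -0.36, -0.99, 1], [0.57, -0.41, -0.03, 0.63, -0.36, -0.99, 1]]]'

```text
time: 1.35
eef_pos: [0.5784, -0.1264, 0.2668]
tcp_rot: [0.726, 0.596, -0.217, -0.264]
contact_force: [0.4, -1.5, 0.1]
opening: 1.0
finger_force: 0.0
```

```bash
python3 - <<'E'
from h import *
ax=np.array([.1976,.9803]);x=np.array([ax[1],-ax[0],0]);m=np.array([.5555,-.0462,.13])
t=.7
p=np.array([0,0,-1])*np.cos(t)-x*np.sin(t)
delta(m-.11*p,ax,t);delta(m+.022*p,ax,t)
shot("wrist","pics/w1.png")
E
```

```text
shift [0.074  0.0589 0.0192] rot [0.0012 0.0022 0.0018] | t 1.35 tcp [ 0.5784 -0.1264  0.2668]
shift [0.0743 0.0588 0.1512] rot [0.0012 0.0022 0.0018] | t 1.35 tcp [ 0.5784 -0.1264  0.2668]
```

View pics/w1.png

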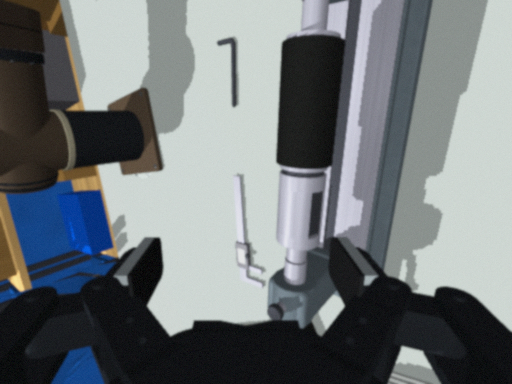

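The wrist view shows the slot at about (316,212) on the journal, whose edges are at 278 and 326. The roller's corners are (283,38), (344,40), (333,167) and (277,162).

```bash
cat >> h.py <<'E'
def shaft(m,th,R_=.0215):
    ax=np.array([np.sin(th),np.cos(th),0]);x=np.array([ax[1],-ax[0],0]);return ax,x
def slot(f,m,th,a,s=0,w=0):
    ax,x=shaft(m,th); z=np.array([0,0,1.]); n=np.sin(a)*x+np.cos(a)*z; t=np.cos(a)*x-np.sin(a)*z
    return proj(f,m+(s-.101)*ax+.0216*n+w*t)
def rim(f,m,th,s,r):
    "silhouette side points of the circle at s"
    ax,x=shaft(m,th);p=np.array([proj(f,m+s*ax+r*(np.sin(b)*x+np.array([0,0,np.cos(b)]))) for b in np.linspace(0,2*np.pi,180)])
    return p[p[:,0].argmin()],p[p[:,0].argmax()]
E
python3 - <<'E'
from h import *
from scipy.optimize import least_squares
f="pics/w1.npz"
obs=[(.054,.027,283,344),(-.054,.027,277,336.5),(-.101,.023,276.5,327)]
th0=np.arctan2(.1976,.9803)
m0=np.array([.5555,-.0462,.13])
for s,r,a,b in obs: print(rim(f,m0,th0,s,r),a,b)
for a in range(50,121,10): print(a,slot(f,m0,th0,np.radians(a)).round(1),[slot(f,m0,th0,np.radians(a),0,w)[0].round(1) for w in(-.00825,.00825)],[slot(f,m0,th0,np.radians(a),s)[1].round(1) for s in(-.02375,.02375)])
E
```

```text
(array([281.21711935,  40.99004369]), array([345.29951397,  37.68260159])) 283 344
(array([277.18759271, 162.47118752]), array([333.91412892, 164.6380897 ])) 277 336.5
(array([279.59353815, 207.67175008]), array([325.57275616, 210.6244302 ])) 276.5 327
50 [310.5 216. ] [np.float64(302.2), np.float64(318.7)] [np.float64(238.9), np.float64(192.0)]
60 [314.1 215.7] [np.float64(306.6), np.float64(321.5)] [np.float64(238.5), np.float64(191.7)]
70 [317.3 215.1] [np.float64(310.8), np.float64(323.6)] [np.float64(237.8), np.float64(191.3)]
80 [319.9 214.3] [np.float64(314.7), np.float64(325.0)] [np.float64(236.8), np.float64(190.6)]
90 [322.  213.3] [np.float64(318.1), np.float64(325.6)] [np.float64(235.7), np.float64(189.9)]
100 [323.3 212.2] [np.float64(321.0), np.float64(325.6)] [np.float64(234.4), np.float64(189.0)]
110 [324.  211.1] [np.float64(323.3), np.float64(324.8)] [np.float64(233.0), np.float64(188.1)]
120 [324.  209.8] [np.float64(324.8), np.float64(323.3)] [np.float64(231.5), np.float64(187.1)]
```

The model matches the picture to about 1 mm, and the keyway is roughly 75° from up. I'll grip the roller at a tilt of +0.7 and swing it over.

Request:
drive_effector --steps '[[[0.074, 0.059, 0.02, 0, 0, 0, 1], [0.074, 0.059, 0.02, 0, 0, 0, 1], [0.074, 0.059, 0.02, 0, 0, 0, 1], [0.074, 0.059, 0.08, 0, 0, 0, 1], [0.074, 0.059, 0.151, 0, 0, 0, 1], [0.074, 0.059, 0.151, 0, 0, 0, 1], [0.074, 0.059, 0.151, 0, 0, 0, 0], [0.074, 0.059, 0.151, 0, 0, 0, 0], [0.074, 0.059, 0.151, 0, 0, 0, 0], [0.074, 0.059, 0.151, 0, 0, 0, 0]]]' --grip_force 40

```text
time: 2.65
eef_pos: [0.5439, -0.0474, 0.1186]
tcp_rot: [0.728, 0.595, -0.216, -0.261]
contact_force: [-2.3, -0.8, 5.6]
opening: 0.615
finger_force: 46.9
```

```bash
python3 - <<'E'
from h import *
ax,x=shaft(0,np.arctan2(.1976,.9803));m=np.array([.5555,-.0462,.13])
for t in(.7,.25,-.2,-.65):
    p=np.array([0,0,-1])*np.cos(t)-x*np.sin(t); delta(m+.022*p,ax[:2],t)
E
```

```text
shift [0.0035 0.0012 0.0061] rot [ 0.0085  0.0022 -0.0023] | t 2.65 tcp [ 0.5439 -0.0474  0.1186]
shift [0.0035 0.0107 0.004 ] rot [-0.4415  0.0027 -0.0017] | t 2.65 tcp [ 0.5439 -0.0474  0.1186]
shift [ 0.0035  0.0185 -0.0021] rot [-0.8915  0.0031 -0.0011] | t 2.65 tcp [ 0.5439 -0.0474  0.1186]
shift [ 0.0035  0.0228 -0.0109] rot [-1.3415e+00  3.4000e-03 -4.0000e-04] | t 2.65 tcp [ 0.5439 -0.0474  0.1186]
```

Request:
drive_effector --steps '[[[0, 0.0033, -0.0002, -0.15, 0, 0, 0], [0, 0.0065, -0.001, -0.3, 0, 0, 0], [0, 0.0096, -0.0022, -0.45, 0, 0, 0], [0, 0.0124, -0.0038, -0.6, 0, 0, 0], [0, 0.015, -0.0059, -0.75, 0, 0, 0], [0, 0.0172, -0.0083, -0.9, 0, 0, 0], [0, 0.0191, -0.0111, -1.05, 0, 0, 0], [0, 0.0205, -0.014, -1.2, 0, 0, 0], [0, 0.0214, -0.0168, -1.33, 0, 0, 0], [0, 0.0214, -0.0168, -1.33, 0, 0, 0]]]'

```text
time: 3.9
eef_pos: [0.5641, -0.0507, 0.1151]
tcp_rot: [0.736, 0.603, 0.195, 0.239]
contact_force: [-59.6, 0.6, 40.9]
opening: 0.616
finger_force: 58.7
```

```bash
python3 - <<'E'
from h import *
ax,x=shaft(0,np.arctan2(.1976,.9803));m=np.array([.5555,-.0462,.13])
t=-.63;p=np.array([0,0,-1])*np.cos(t)-x*np.sin(t); delta(m+.022*p,ax[:2],t)
shot("wrist","pics/w2.png")
E
```

```text
shift [0.0027 0.0013 0.0045] rot [-0.0032 -0.0005  0.0013] | t 3.9 tcp [ 0.5641 -0.0507  0.1151]
```

View pics/w2.png

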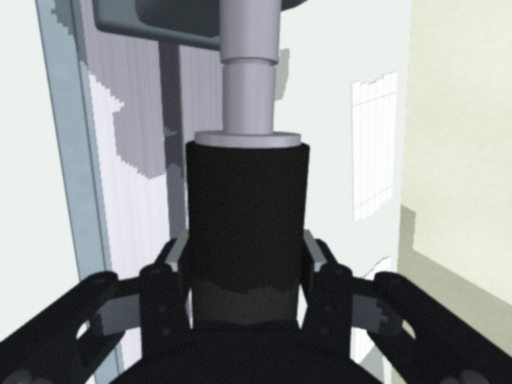

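I opened here because the wrist force (72 N) comes from the clamped grip. I'll release, back off and look at the keyway.

Request:
drive_effector --steps '[[[0, 0, -0.004, 0, 0, 0, 1], [0, 0, -0.004, 0, 0, 0, 1], [0, 0, -0.004, 0, 0, 0, 1], [0, 0, -0.06, 0, 0, 0, 1], [0, 0, -0.12, 0, 0, 0, 1], [0, 0, -0.15, 0, 0, 0, 1]]]'

```text
time: 4.7
eef_pos: [0.4814, -0.0338, 0.2382]
tcp_rot: [0.734, 0.602, 0.198, 0.244]
contact_force: [0.0, -0.4, 0.2]
opening: 1.0
finger_force: 0.0
```

```bash
python3 - <<'E'
from h import *
ax,x=shaft(0,np.arctan2(.1976,.9803));m=np.array([.5555,-.0462,.13])
k=m-.101*ax; print(k)
delta(k-.04*ax+[0,0,.15],ax[:2],0)
E
```

```text
[ 0.53554274 -0.14520862  0.13      ]
shift [-0.1387  0.085   0.0115] rot [0.6395 0.002  0.001 ] | t 4.7 tcp [ 0.4814 -0.0338  0.2382]
```

Request:
drive_effector --steps '[[[-0.139, 0.085, 0.011, 0.64, 0, 0, 1], [-0.139, 0.085, 0.011, 0.64, 0, 0, 1], [-0.139, 0.085, 0.011, 0.64, 0, 0, 1], [-0.139, 0.085, 0.011, 0.64, 0, 0, 1], [-0.139, 0.085, 0.011, 0.64, 0, 0, 1], [-0.139, 0.085, 0.011, 0.64, 0, 0, 1]]]'

```text
time: 5.45
eef_pos: [0.527, -0.1842, 0.276]
tcp_rot: [0.774, 0.634, -0.002, -0.001]
contact_force: [0.3, -0.6, 0.2]
opening: 1.0
finger_force: 0.0
```

```bash
python3 - <<'E'
from h import *
shot("wrist","pics/w3.png"); i=cv2.imread("pics/w3.png"); print(ctrl.get_state()["eef_pos"])
m=np.array([.5555,-.0462,.13]);th=np.arctan2(.1976,.9803)
print(slot("pics/w3.npz",m,th,0))
E
```

```text
[ 0.52672782 -0.18407937  0.27628882]
[246.77790169 143.13768022]
```

View pics/w3.png

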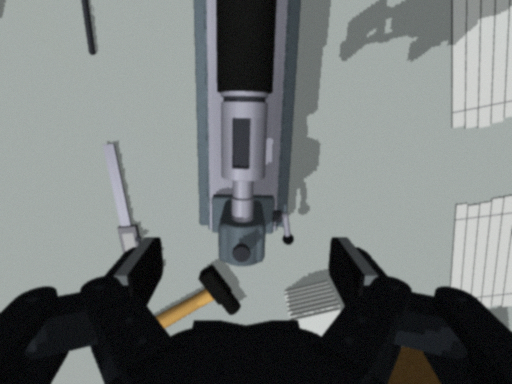

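The slot is centred near (241,143), on a journal spanning 222 to 266, so it sits slightly off towards the robot. I'll fit it at sub-pixel level.

```bash
cat >> h.py <<'E'
def prof(img,ax0,lo,hi,a,b):
    """mean grey profile; ax0='row': average rows lo..hi, columns a..b"""
    g=cv2.cvtColor(img,cv2.COLOR_BGR2GRAY).astype(float)
    return g[lo:hi,a:b].mean(0) if ax0=='row' else g[a:b,lo:hi].mean(1)
E
python3 - <<'E'
from h import *
i=cv2.imread("pics/w3.png")
for lo in(103,122,136,150,172):print(lo,prof(i,'row',lo,lo+(14 if 110<lo<170 else 6),214,274).astype(int).tolist())
print(prof(i,'col',237,245,90,192).astype(int).tolist())
E
```

```text
103 [155, 154, 154, 153, 151, 150, 138, 119, 111, 117, 123, 128, 132, 137, 140, 145, 149, 152, 154, 158, 159, 162, 167, 168, 169, 169, 169, 168, 169, 168, 167, 165, 162, 160, 157, 155, 155, 151, 149, 143, 139, 133, 128, 122, 118, 115, 109, 104, 99, 91, 84, 77, 73, 81, 94, 101, 102, 103, 104, 103]
122 [155, 155, 154, 153, 152, 151, 140, 118, 109, 115, 122, 126, 131, 134, 139, 142, 143, 132, 101, 65, 55, 57, 57, 57, 57, 57, 58, 58, 57, 56, 57, 57, 56, 58, 59, 77, 111, 133, 140, 139, 134, 127, 120, 114, 111, 107, 103, 97, 93, 86, 76, 71, 77, 93, 99, 100, 102, 104, 105, 103]
136 [156, 156, 154, 154, 153, 152, 141, 118, 109, 115, 122, 125, 130, 133, 138, 143, 144, 132, 100, 64, 55, 56, 58, 59, 58, 59, 59, 58, 58, 58, 59, 58, 57, 57, 61, 90, 124, 140, 142, 137, 131, 125, 118, 113, 109, 106, 101, 96, 89, 80, 74, 83, 110, 134, 142, 143, 144, 139, 124, 109]
150 [157, 157, 157, 154, 154, 153, 143, 120, 110, 115, 122, 125, 129, 132, 139, 143, 144, 129, 94, 61, 55, 58, 59, 58, 59, 58, 58, 58, 58, 58, 58, 57, 57, 57, 68, 99, 130, 142, 143, 135, 129, 121, 116, 113, 108, 104, 99, 93, 86, 77, 77, 100, 135, 147, 146, 145, 145, 135, 116, 103]
172 [158, 158, 158, 156, 156, 157, 149, 130, 118, 119, 123, 129, 134, 137, 143, 146, 152, 157, 162, 166, 173, 179, 181, 183, 182, 177, 176, 174, 171, 169, 166, 162, 161, 160, 160, 158, 154, 148, 142, 135, 129, 127, 120, 116, 110, 103, 97, 89, 82, 74, 77, 89, 98, 100, 100, 101, 102, 102, 101, 103]
[82, 137, 163, 168, 160, 136, 98, 67, 58, 59, 68, 104, 146, 165, 168, 168, 169, 169, 170, 169, 169, 170, 169, 169, 169, 170, 167, 149, 107, 70, 58, 57, 57, 57, 56, 58, 56, 57, 57, 58, 57, 58, 58, 57, 58, 58, 58, 58, 58, 57, 58, 58, 59, 59, 59, 58, 59, 59, 59, 59, 58, 60, 58, 58, 58, 58, 58, 59, 58, 59, 58, 58, 57, 58, 56, 49, 41, 54, 95, 144, 168, 173, 175, 174, 175, 175, 174, 175, 174, 172, 165, 163, 164, 166, 167, 165, 167, 167, 166, 167, 168, 168]
```

```bash
cat >> h.py <<'E'
from scipy.optimize import least_squares
def fitshaft(f,J,S,E,zax=.13):
    """J: (row,left,right) journal edges; S: slot edges; E: (top,bottom) slot end rows"""
    th0=np.arctan2(.1976,.9803);m0=np.array([.5555,-.0462,zax])
    def unp(p):
        th=th0+p[1]; ax,x=shaft(0,th); return m0+p[0]*x+p[2]*ax,th,p[3]
    ss=np.linspace(-.16,-.06,21)
    def res(p):
        m,th,a=unp(p); r=[]
        L=np.array([np.r_[rim(f,m,th,s,.023)] for s in ss]); 
        for row,l,rr in J: r+= [np.interp(row,L[::-1,1],L[::-1,0])-l if 0 else np.interp(row,*L[L[:,1].argsort()][:,[1,0]].T)-l, np.interp(row,*L[L[:,3].argsort()][:,[3,2]].T)-rr]
        for w,j in((-.00825,1),(.00825,2)):
            Q=np.array([slot_e(f,m,th,a,s,w) for s in np.linspace(-.03,.03,7)]);Q=Q[Q[:,1].argsort()]
            r+=[np.interp(q[0],Q[:,1],Q[:,0])-q[j] for q in S]
        r+=[slot_e(f,m,th,a,.02375,0)[1]-E[0],slot_e(f,m,th,a,-.02375,0)[1]-E[1]]
        return r
    o=least_squares(res,[0,0,0,0],x_scale=[.001,.01,.001,.05],diff_step=1e-3)
    m,th,a=unp(o.x); print("m",m.round(4),"th",th.round(4),"angle deg",np.degrees(a).round(2),"rms px",np.sqrt(np.mean(o.fun**2)).round(2),o.fun.round(1)); return m,th,a
def slot_e(f,m,th,a,s,w):
    ax,x=shaft(m,th); z=np.array([0,0,1.]); n=np.sin(a)*x+np.cos(a)*z; t=np.cos(a)*x-np.sin(a)*z
    return proj(f,m+(s-.101)*ax+np.sqrt(.023**2-w*w)*n+w*t)
E
python3 - <<'E'
from h import *
m,th,a=fitshaft("pics/w3.npz",[(129,220.6,265.5),(143,220.6,265.3),(157,220.7,264.7)],[(129,232,249.7),(143,232,249.3),(157,231.8,249)],(118.1,168.1))
s=ctrl.get_state();print(s["eef_pos"],s["tcp_rot"])
print(load("pics/w3.npz")[1:], "tcp px",proj("pics/w3.npz",s["eef_pos"]))
E
```

```text
m [ 0.5533 -0.0463  0.13  ] th 0.2162 angle deg -5.06 rms px 0.41 [-0.5  0.7 -0.4  0.4 -0.4  0.4 -0.  -0.1  0.  -0.   0.1  0.1 -0.6  0.7]
[ 0.52672782 -0.18407937  0.27628882] [ 0.77362267  0.63364224 -0.00193395 -0.00131559]
(array([ 0.54160595, -0.11684608,  0.41758188]), array([[ 0.98036231, -0.18787915, -0.05992639],
       [-0.19711651, -0.94267759, -0.26926576],
       [-0.00590184,  0.27579048, -0.96119966]])) tcp px [244.57518969 240.99746912]
```

```bash
python3 - <<'E'
from h import *
m=np.array([.5533,-.0463,.13]);ax,x=shaft(0,.2162)
t=-.09;p=np.array([0,0,-1])*np.cos(t)-x*np.sin(t); delta(m-.1*p,ax[:2],t); delta(m+.022*p,ax[:2],t)
E
```

```text
shift [ 0.1405 -0.0099  0.0466] rot [-0.0945  0.0006  0.018 ] | t 5.5 tcp [ 0.5267 -0.1841  0.2763]
shift [0.1405 0.0016 0.168 ] rot [-0.0945  0.0006  0.018 ] | t 5.5 tcp [ 0.5267 -0.1841  0.2763]
```

Request:
drive_effector --steps '[[[0.14, -0.01, 0.046, -0.095, 0, 0.018, 1], [0.14, -0.01, 0.046, -0.095, 0, 0.018, 1], [0.14, -0.01, 0.046, -0.095, 0, 0.018, 1], [0.14, 0.0016, 0.168, -0.095, 0, 0.018, 1], [0.14, 0.0016, 0.168, -0.095, 0, 0.018, 1], [0.14, 0.0016, 0.168, -0.095, 0, 0.018, 1], [0.14, 0.0016, 0.168, -0.095, 0, 0.018, 0], [0.14, 0.0016, 0.168, -0.095, 0, 0.018, 0], [0.14, 0.0016, 0.168, -0.095, 0, 0.018, 0], [0.14, 0.0016, 0.168, -0.095, 0, 0.018, 0]]]' --grip_force 30

```text
time: 6.75
eef_pos: [0.5551, -0.0479, 0.1117]
tcp_rot: [0.779, 0.626, 0.027, 0.035]
contact_force: [-6.0, 1.0, 5.5]
opening: 0.627
finger_force: 32.5
```

Request:
drive_effector --steps '[[[0, -0.001, 0, 0.044, 0, 0, 0], [0, -0.002, 0, 0.088, 0, 0, 0], [0, -0.002, 0, 0.088, 0, 0, 0], [0, -0.002, 0, 0.088, 0, 0, 0]]]'

```text
time: 7.25
eef_pos: [0.5536, -0.0475, 0.1116]
tcp_rot: [0.779, 0.627, 0.0, 0.001]
contact_force: [-5.7, 0.9, 4.6]
opening: 0.623
finger_force: 32.4
```

Next I'll release and go back to the same viewing pose, shifted slightly so that the slot sits well in view.

Request:
drive_effector --steps '[[[0, 0, 0, 0, 0, 0, 1], [0, 0, 0, 0, 0, 0, 1], [0, 0, -0.06, 0, 0, 0, 1], [0, 0, -0.12, 0, 0, 0, 1], [-0.06, 0, -0.165, 0, 0, 0, 1], [-0.12, 0, -0.165, 0, 0, 0, 1], [-0.14, 0, -0.165, 0, 0, 0, 1], [-0.14, 0, -0.165, 0, 0, 0, 1]]]'

```text
time: 8.25
eef_pos: [0.5231, -0.186, 0.2744]
tcp_rot: [0.781, 0.625, 0.001, 0.002]
contact_force: [-0.2, -0.4, 0.6]
opening: 1.001
finger_force: 0.0
```

```bash
python3 - <<'E'
from h import *
shot("wrist","pics/w4.png"); i=cv2.imread("pics/w4.png"); s=ctrl.get_state(); print(s["eef_pos"],s["tcp_rot"])
c=slot("pics/w4.npz",np.array([.5533,-.0463,.13]),.2162,0); print(c)
u,v=c.round().astype(int)
for d in(-14,0,14):print(v+d,u-32,prof(i,'row',v+d-6,v+d+6,u-32,u+32).astype(int).tolist())
print(v-40,prof(i,'col',u-4,u+4,v-40,v+40).astype(int).tolist())
E
```

```text
[ 0.52319686 -0.18473075  0.27394858] [0.78013602 0.6256073  0.00087367 0.0015902 ]
[244.12236518 141.12682632]
127 212 [158, 155, 155, 153, 152, 152, 152, 152, 147, 129, 112, 110, 116, 122, 128, 131, 134, 138, 141, 144, 143, 131, 102, 71, 58, 57, 56, 56, 56, 57, 58, 58, 56, 57, 55, 56, 55, 55, 56, 71, 100, 126, 135, 135, 130, 124, 116, 111, 106, 102, 98, 93, 86, 79, 71, 76, 90, 99, 102, 101, 103, 104, 101, 101]
141 212 [159, 158, 155, 155, 153, 153, 152, 154, 153, 141, 119, 109, 114, 120, 127, 130, 133, 135, 140, 144, 145, 139, 109, 69, 50, 54, 56, 56, 57, 56, 57, 57, 56, 57, 55, 56, 56, 55, 59, 79, 112, 131, 137, 134, 129, 123, 115, 110, 107, 103, 96, 92, 85, 78, 77, 100, 131, 144, 147, 147, 137, 116, 102, 101]
155 212 [158, 158, 158, 155, 156, 154, 154, 154, 154, 146, 124, 110, 111, 118, 125, 129, 132, 134, 140, 144, 147, 141, 116, 72, 48, 52, 57, 57, 56, 57, 57, 58, 56, 56, 58, 56, 56, 55, 59, 79, 111, 132, 137, 136, 128, 122, 115, 110, 107, 102, 97, 90, 85, 78, 82, 109, 138, 145, 147, 147, 137, 116, 103, 101]
101 [167, 167, 167, 167, 168, 167, 168, 167, 166, 168, 167, 167, 166, 151, 114, 76, 59, 56, 55, 57, 57, 57, 57, 56, 56, 56, 56, 57, 57, 55, 56, 57, 57, 56, 57, 57, 55, 57, 57, 57, 56, 55, 57, 56, 55, 56, 57, 58, 57, 56, 57, 57, 58, 57, 56, 57, 58, 56, 56, 58, 55, 51, 47, 44, 60, 104, 149, 168, 171, 172, 172, 171, 171, 172, 173, 172, 169, 162, 162, 164]
```

```bash
python3 - <<'E'
from h import *
m,th,a=fitshaft("pics/w4.npz",[(127,221,267.4),(141,221.4,267.),(155,221.7,266.7)],[(127,234.05,252.0),(141,234.25,251.65),(155,234.4,251.65)],(115.2,165.9))
s=ctrl.get_state();ax,x=shaft(0,th)
k=m-.101*ax; d=s["eef_pos"]-k; print("keyway",k,"tcp rel: x",d@x,"y",d@ax,"z",d[2])
M=R.from_quat(s["tcp_rot"]).as_matrix(); print("tool x yaw",np.arctan2(M[0,0],M[1,0]),"slot",th)
# card pose target: TCP rel to key same
kp=np.array([.3998,.295,.0075]);print(np.linalg.norm(kp[:2]))
E
```

```text
m [ 0.554  -0.0464  0.13  ] th 0.2225 angle deg -2.99 rms px 0.24 [-0.   0.  -0.1  0.1 -0.1  0.1 -0.  -0.1 -0.1 -0.   0.2  0.1 -0.6  0.6]
keyway [ 0.53170054 -0.1449224   0.13      ] tcp rel: x 0.0004892035842309621 y -0.040703535797024494 z 0.14394857621305052
tool x yaw 0.2189753098306041 slot 0.2224705256986223
0.4968551499179615
```

The shaft is now at −3°. I'll make one more small correction for margin.

Request:
drive_effector --steps '[[[0.14, -0.002, 0.045, -0.04, 0, 0, 1], [0.14, -0.002, 0.045, -0.04, 0, 0, 1], [0.14, -0.002, 0.045, -0.04, 0, 0, 1], [0.14, 0, 0.163, -0.04, 0, 0, 1], [0.14, 0, 0.163, -0.04, 0, 0, 1], [0.14, 0, 0.163, -0.04, 0, 0, 1], [0.14, 0, 0.163, -0.04, 0, 0, 0], [0.14, 0, 0.163, -0.04, 0, 0, 0], [0.14, 0, 0.163, -0.04, 0, 0, 0], [0.14, 0, 0.163, -0.04, 0, 0, 0]]]' --grip_force 40

```text
time: 9.55
eef_pos: [0.5543, -0.0474, 0.1138]
tcp_rot: [0.779, 0.626, 0.013, 0.017]
contact_force: [-3.7, 2.4, 4.4]
opening: 0.623
finger_force: 44.7
```

Request:
drive_effector --steps '[[[0, -0.001, 0, 0.04, 0, 0, 0], [0, -0.0018, 0, 0.08, 0, 0, 0], [0, -0.0018, 0, 0.08, 0, 0, 0], [0, -0.0018, 0, 0.08, 0, 0, 0], [0, -0.0018, 0, 0.08, 0, 0, 1], [0, -0.0018, 0, 0.08, 0, 0, 1], [0, -0.0018, -0.06, 0.08, 0, 0, 1], [0, -0.0018, -0.12, 0.08, 0, 0, 1]]]'

```text
time: 10.55
eef_pos: [0.5465, -0.046, 0.2308]
tcp_rot: [0.779, 0.626, -0.012, -0.015]
contact_force: [1.8, 0.2, -0.4]
opening: 1.003
finger_force: 0.0
```

```bash
python3 - <<'E'
from h import *
m=np.array([.554,-.0464,.13]);ax,x=shaft(0,.2225)
delta(m-.141*ax+[0,0,.144],ax[:2],0)
E
```

```text
shift [-0.1398  0.005  -0.0433] rot [-0.0389  0.0009  0.0052] | t 10.55 tcp [ 0.5465 -0.046   0.2308]
```

Request:
drive_effector --steps '[[[-0.05, 0.005, -0.043, -0.039, 0, 0.005, 1], [-0.11, 0.005, -0.043, -0.039, 0, 0.005, 1], [-0.14, 0.005, -0.043, -0.039, 0, 0.005, 1], [-0.14, 0.005, -0.043, -0.039, 0, 0.005, 1], [-0.14, 0.005, -0.043, -0.039, 0, 0.005, 1]]]'

```text
time: 11.18
eef_pos: [0.5234, -0.1836, 0.2729]
tcp_rot: [0.781, 0.624, 0.0, 0.001]
contact_force: [0.1, 0.7, 0.3]
opening: 1.001
finger_force: 0.0
```

```bash
cat >> h.py <<'E'
def edge(p,lev,i0,step):
    i=i0
    while not (p[i]-lev)*(p[i+step]-lev)<=0: i+=step
    return i+step*(p[i]-lev)/(p[i]-p[i+step])
def measure(f,guess):
    i=cv2.imread(f+".png");u,v=np.round(guess).astype(int);J=[];S=[]
    for d in(-14,0,14):
        p=prof(i,'row',v+d-6,v+d+6,u-40,u+40); l,r=edge(p,100,40,-1),edge(p,100,40,1)
        a=15+p[15:30].argmin() if 0 else None
        q=p[:int(l)-4]; jl=edge(p,131,int(q[10:].argmin())+10,-1)
        k=int(r)+5+int(p[int(r)+5:int(r)+20].argmin()); jr=edge(p,(p[k]+p[k+4])/2,k,1)
        S.append((v+d,l+u-40,r+u-40)); J.append((v+d,jl+u-40,jr+u-40))
    c=prof(i,'col',u-4,u+4,v-45,v+45); E=(edge(c,112,45,-1)+v-45,edge(c,112,45,1)+v-45)
    return J,S,E
E
python3 - <<'E'
from h import *
for f,n in(("pics/w4",0),("pics/w5",1)):
    if n: shot("wrist",f+".png")
    J,S,E=measure(f,slot(f+".npz",np.array([.554,-.0464,.13]),.2225,0));print(np.round(J,1).tolist(),np.round(S,1).tolist(),np.round(E,1))
    m,th,a=fitshaft(f+".npz",J,S,E)
s=ctrl.get_state();ax,x=shaft(0,th)
k=m-.101*ax; d=s["eef_pos"]-k; print("keyway",k,"tcp rel: x",d@x,"y",d@ax,"z",d[2],s["eef_pos"],s["tcp_rot"])
E
```

```text
[[127.0, 220.9, 267.7], [141.0, 221.5, 267.4], [155.0, 221.7, 267.1]] [[127.0, 234.1, 252.0], [141.0, 234.2, 251.6], [155.0, 234.4, 251.6]] [115.1 166.2]
m [ 0.5541 -0.0465  0.13  ] th 0.2214 angle deg -3.52 rms px 0.18 [ 0.2 -0.1 -0.  -0.1  0.1 -0.1 -0.1 -0.1 -0.1 -0.   0.2  0.1 -0.4  0.4]
[[130.0, 221.6, 268.6], [144.0, 222.0, 268.0], [158.0, 222.5, 267.6]] [[130.0, 235.5, 253.3], [144.0, 235.7, 253.4], [158.0, 236.0, 253.4]] [118.  169.2]
m [ 0.5539 -0.0465  0.13  ] th 0.22 angle deg -1.12 rms px 0.18 [ 0.1 -0.3  0.1  0.  -0.   0.1 -0.  -0.1 -0.1  0.2  0.1 -0.  -0.3  0.4]
keyway [ 0.53190268 -0.14502562  0.13      ] tcp rel: x 7.987280594786171e-05 y -0.03909044975353563 z 0.142790347919884 [ 0.52345181 -0.18319174  0.27279035] [7.80816003e-01 6.24760735e-01 1.96559511e-04 5.96520641e-04]
```

The keyway is now within about 1° of up. Next is the key: I'll view it from the same relative pose.

```bash
python3 - <<'E'
from h import *
ax,x=shaft(0,-.2); k=np.array([.3998,.295,.012]); delta(k-.039*ax+[0,0,.121],ax[:2],0)
E
```

```text
shift [ 0.4039 -0.2098  0.1394] rot [ 0.0011  0.0007 -0.4211] | t 11.225 tcp [ 0.5235 -0.1832  0.2728]
```

Request:
drive_effector --steps '[[[0.2, -0.1, 0, 0, 0, -0.2, 1], [0.2, -0.1, 0, 0, 0, -0.2, 1], [0.2, -0.1, 0, 0, 0, -0.2, 1], [0.2, -0.1, 0, 0, 0, -0.2, 1], [0.404, -0.21, 0, 0, 0, -0.42, 1], [0.404, -0.21, 0, 0, 0, -0.42, 1], [0.404, -0.21, 0.06, 0, 0, -0.42, 1], [0.404, -0.21, 0.12, 0, 0, -0.42, 1], [0.404, -0.21, 0.14, 0, 0, -0.42, 1], [0.404, -0.21, 0.14, 0, 0, -0.42, 1]]]'

```text
time: 12.48
eef_pos: [0.4027, 0.2565, 0.1275]
tcp_rot: [0.632, 0.775, -0.005, -0.002]
contact_force: [0.4, -0.1, 0.2]
opening: 1.001
finger_force: 0.0
```

Request:
drive_effector --steps '[[[0, 0, 0, 0, 0, 0, 1]]]'

```text
time: 12.6
eef_pos: [0.4085, 0.2567, 0.1341]
tcp_rot: [0.633, 0.774, 0.001, 0.002]
contact_force: [-0.3, 0.1, 0.6]
opening: 1.001
finger_force: 0.0
```

```bash
python3 - <<'E'
from h import *
shot("wrist","pics/w6.png"); print(proj("pics/w6.npz",[.3998,.295,.012]))
s=ctrl.get_state();print(s["eef_pos"],s["tcp_rot"])
E
```

```text
[244.30722651 144.20804999]
[0.40935415 0.25660339 0.13510939] [0.63366896 0.77359915 0.00192128 0.00207721]
```

View pics/w6.png

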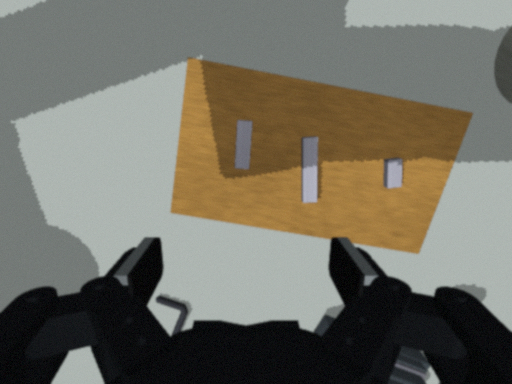

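The 45 mm key is at (244,145). The long key is at (310,170) and the short one at (394,173). I'll fit the key's outline against its box model.

```bash
cat >> h.py <<'E'
def keymask(f,c,sat=75,h=45):
    i=cv2.imread(f+".png");u,v=np.round(c).astype(int);u0,v0=max(u-h,0),max(v-h,0)
    big=cv2.resize(i[v0:v+h,u0:u+h],None,fx=4,fy=4,interpolation=cv2.INTER_LINEAR)
    mk=(cv2.cvtColor(big,cv2.COLOR_BGR2HSV)[...,1]<sat).astype(np.uint8)
    n,l,st,ct=cv2.connectedComponentsWithStats(mk); d=np.linalg.norm(ct-[(u-u0)*4,(v-v0)*4],axis=1)+1e6*(np.arange(n)==0)+1e6*(st[:,4]<2000)
    return (l==d.argmin()).astype(np.uint8),u0,v0
def mom(mk):
    M=cv2.moments(mk,True);return np.array([M['m10']/M['m00'],M['m01']/M['m00'],.5*np.arctan2(2*M['mu11'],M['mu20']-M['mu02'])%np.pi*100]),M['m00']
def fitkey(f,guess,th0,zc=.0075):
    mk,u0,v0=keymask(f,proj(f+".npz",guess)); o,A=mom(mk)
    def hull(p):
        ax,x=shaft(0,p[2]);c=np.array([p[0],p[1],zc])
        P=np.array([proj(f+".npz",c+a*.007*x+b*.0225*ax+e*np.array([0,0,.0045])) for a in(-1,1) for b in(-1,1) for e in(-1,1)])
        q=((P-[u0,v0]+.5)*4-.5)
        r=np.zeros_like(mk);cv2.fillConvexPoly(r,cv2.convexHull((q*16).round().astype(np.int32)),1,shift=4);return r
    p=least_squares(lambda p:mom(hull(p))[0]-o,[*guess[:2],th0],diff_step=[.002,.002,.05],x_scale=[.001,.001,.01]).x
    r=hull(p);print("key",p.round(4),"area",A,mom(r)[1],"IoU",(r&mk).sum()/(r|mk).sum(),"res",(mom(r)[0]-o).round(2)); return p
E
python3 - <<'E'
from h import *
shot("wrist","pics/w7.png"); s=ctrl.get_state();print(s["eef_pos"],s["tcp_rot"])
p=fitkey("pics/w6",[.3998,.295,.012],-.2)
p=fitkey("pics/w7",[.3998,.295,.012],-.2)
delta([p[0],p[1],.06],[np.sin(p[2]),np.cos(p[2])],0);delta([p[0],p[1],.008],[np.sin(p[2]),np.cos(p[2])],0)
M=R.from_quat(s["tcp_rot"]).as_matrix(); print("tool x yaw",np.arctan2(M[0,0],M[1,0]))
E
```

```text
[0.4096885  0.25646112 0.13543947] [0.63393869 0.77337648 0.00232083 0.00227562]
key [ 0.3986  0.2942 -0.134 ] area 12056.0 12045.0 IoU 0.9801988332922521 res [-0.   -0.01  0.  ]
key [ 0.3986  0.2941 -0.1323] area 11972.0 11958.0 IoU 0.9824372462927677 res [0.02 0.02 0.01]
shift [ 0.0392 -0.004   0.0754] rot [0.0065 0.0004 0.0652] | t 12.7 tcp [0.4097 0.2565 0.1354]
shift [ 0.0392 -0.0043  0.1274] rot [0.0065 0.0004 0.0652] | t 12.7 tcp [0.4097 0.2565 0.1354]
tool x yaw -0.19751489874069206
```

Request:
drive_effector --steps '[[[0.039, -0.004, 0.05, 0.0065, 0, 0.065, 0.4], [0.039, -0.004, 0.075, 0.0065, 0, 0.065, 0.4], [0.039, -0.004, 0.075, 0.0065, 0, 0.065, 0.4], [0.039, -0.004, 0.075, 0.0065, 0, 0.065, 0.4]]]'

```text
time: 13.2
eef_pos: [0.3981, 0.2937, 0.0597]
tcp_rot: [0.659, 0.752, -0.001, -0.0]
contact_force: [0.1, -1.0, 1.1]
opening: 0.398
finger_force: 0.0
```

```bash
python3 - <<'E'
from h import *
delta([.3986,.2941,.006],[np.sin(-.1325),np.cos(-.1325)],0)
E
```

```text
shift [0.0003 0.0006 0.0537] rot [-0.0014  0.0002 -0.0005] | t 13.2 tcp [0.3981 0.2937 0.0597]
```

Request:
drive_effector --steps '[[[0, 0.0005, 0.03, -0.001, 0, 0, 0.4], [0, 0.0005, 0.054, -0.001, 0, 0, 0.4], [0, 0.0005, 0.054, -0.001, 0, 0, 0.4], [0, 0.0005, 0.054, -0.001, 0, 0, 0.4], [0, 0.0005, 0.054, -0.001, 0, 0, 0], [0, 0.0005, 0.054, -0.001, 0, 0, 0], [0, 0.0005, 0.054, -0.001, 0, 0, 0], [0, 0.0005, 0.054, -0.001, 0, 0, 0]]]' --grip_force 30

```text
time: 14.2
eef_pos: [0.3975, 0.2939, 0.0049]
tcp_rot: [0.658, 0.753, -0.001, -0.0]
contact_force: [0.1, -1.2, 6.6]
opening: 0.15
finger_force: 32.1
```

Request:
drive_effector --steps '[[[0, 0, -0.03, 0, 0, 0, 0], [0, 0, -0.08, 0, 0, 0, 0], [0, 0, -0.14, 0, 0, 0, 0], [0, 0, -0.2, 0, 0, 0, 0], [0, 0, -0.22, 0, 0, 0, 0]]]'

```text
time: 14.82
eef_pos: [0.3988, 0.2948, 0.2285]
tcp_rot: [0.658, 0.753, 0.002, 0.001]
contact_force: [0.4, 0.0, -0.7]
opening: 0.15
finger_force: 31.3
```

```bash
python3 - <<'E'
from h import *
ax,x=shaft(0,.22); k=np.array([.5319,-.145,0])
delta(k+[0,0,.225],ax[:2],0)
E
```

```text
shift [-0.4536  0.0735  0.0033] rot [ 0.0033 -0.0017  0.3532] | t 14.825 tcp [0.3988 0.2948 0.2285]
```

Request:
drive_effector --steps '[[[-0.2, 0.03, 0, 0.003, 0, 0.17, 0], [-0.2, 0.03, 0, 0.003, 0, 0.17, 0], [-0.2, 0.03, 0, 0.003, 0, 0.17, 0], [-0.2, 0.03, 0, 0.003, 0, 0.17, 0], [-0.4, 0.066, 0.003, 0.003, 0, 0.353, 0], [-0.4, 0.066, 0.003, 0.003, 0, 0.353, 0], [-0.4, 0.066, 0.003, 0.003, 0, 0.353, 0], [-0.454, 0.0735, 0.003, 0.003, -0.0017, 0.353, 0], [-0.454, 0.0735, 0.003, 0.003, -0.0017, 0.353, 0], [-0.454, 0.0735, 0.003, 0.003, -0.0017, 0.353, 0]]]'

```text
time: 16.08
eef_pos: [0.53, -0.1458, 0.22]
tcp_rot: [0.781, 0.625, -0.004, -0.002]
contact_force: [-0.6, -0.1, -0.7]
opening: 0.148
finger_force: 31.3
```

Request:
drive_effector --steps '[[[0, 0, 0, 0, 0, 0, 0], [0, 0, 0, 0, 0, 0, 0]]]'

```text
time: 16.32
eef_pos: [0.5301, -0.1448, 0.2206]
tcp_rot: [0.78, 0.626, -0.004, -0.001]
contact_force: [0.8, -0.7, -0.6]
opening: 0.151
finger_force: 31.3
```

```bash
python3 - <<'E'
from h import *
ax,x=shaft(0,.22); k=np.array([.5319,-.145,0])
delta(k+[0,0,.18],ax[:2],0)
shot("wrist","pics/w8.png");i=cv2.imread("pics/w8.png");cv2.imwrite("pics/w8c.png",cv2.resize(i[60:320,140:400],None,fx=2.3,fy=2.3,interpolation=2))
E
```

```text
shift [0.0004 0.0021 0.0406] rot [-0.0065  0.005   0.0021] | t 16.325 tcp [ 0.5301 -0.1448  0.2206]
```

View pics/w8c.png

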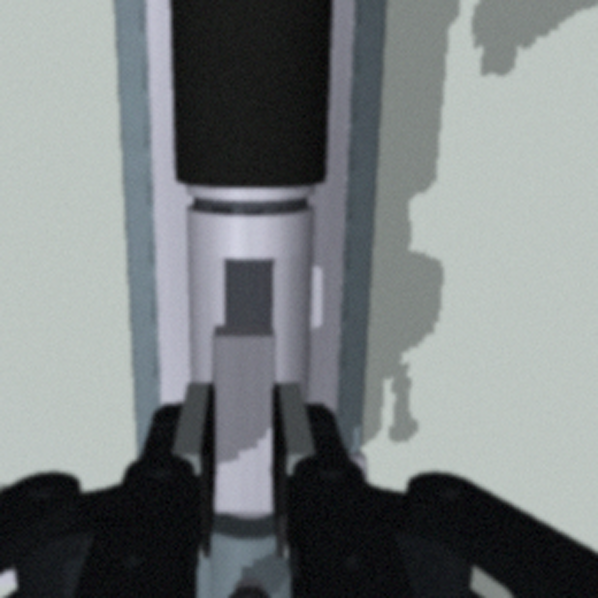

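The held key's top face spans crop corners (215,335) to (274,515), and the slot's far end shows beyond it at (248,260). I'll compute the key's offset from the TCP in tool axes.

```bash
python3 - <<'E'
from h import *
f="pics/w8.npz";i=cv2.imread("pics/w8.png")
s=ctrl.get_state();t=s["eef_pos"];M=R.from_quat(s["tcp_rot"]).as_matrix()
print(235-25,prof(i,'row',214,222,210,282).astype(int).tolist())
print(prof(i,'row',194,202,210,282).astype(int).tolist())
print(160,prof(i,'col',243,250,160,300).astype(int).tolist())
C=np.array([(215,335),(272,335),(274,515),(217,515)])/2.3+[140,60]-.3
for d in(0,.003,.006,.009,.012):
    P=np.array([M.T@(atz(f,u,v,t[2]+d)-t) for u,v in C])*1e3
    print(d,"w",np.linalg.norm(P[0]-P[1]).round(1),"L",np.linalg.norm((P[0]+P[1]-P[2]-P[3])/2).round(1),"ctr",P.mean(0).round(1),P[:,:2].round(1).tolist())
E
```

```text
210 [174, 184, 186, 186, 184, 184, 183, 183, 182, 180, 180, 173, 153, 134, 131, 136, 143, 150, 154, 156, 156, 147, 128, 118, 119, 123, 124, 126, 128, 126, 126, 126, 124, 123, 121, 123, 122, 123, 124, 124, 124, 122, 122, 122, 124, 125, 125, 124, 122, 132, 148, 156, 153, 147, 140, 134, 127, 124, 119, 114, 108, 100, 93, 88, 96, 110, 117, 122, 122, 120, 121, 122]
[182, 184, 185, 183, 182, 181, 180, 181, 178, 177, 177, 166, 141, 128, 135, 141, 147, 152, 156, 159, 159, 162, 165, 167, 168, 169, 161, 130, 85, 68, 67, 67, 68, 67, 68, 68, 68, 68, 70, 68, 68, 67, 66, 66, 66, 66, 66, 77, 112, 146, 158, 157, 154, 149, 143, 136, 130, 126, 120, 115, 111, 103, 97, 92, 105, 137, 162, 175, 175, 161, 137, 122]
160 [200, 200, 201, 202, 201, 201, 201, 202, 201, 202, 200, 188, 151, 103, 74, 68, 67, 67, 67, 68, 67, 68, 67, 68, 68, 69, 68, 66, 67, 67, 68, 67, 68, 68, 68, 69, 68, 68, 69, 68, 67, 68, 70, 71, 72, 81, 102, 118, 122, 125, 124, 123, 124, 124, 123, 124, 123, 123, 124, 122, 122, 123, 122, 122, 124, 123, 123, 123, 123, 123, 122, 122, 122, 122, 122, 121, 122, 122, 122, 123, 123, 121, 122, 123, 121, 122, 121, 121, 121, 122, 121, 122, 122, 122, 127, 144, 162, 170, 172, 175, 177, 179, 179, 181, 179, 180, 179, 181, 180, 181, 180, 179, 180, 180, 179, 178, 179, 178, 179, 179, 177, 171, 154, 132, 109, 80, 55, 46, 46, 45, 46, 46, 50, 63, 86, 109, 120, 124, 125, 125]
0 w 13.2 L 47.8 ctr [-2.9  0.4  0. ] [[21.0, -6.4], [21.0, 6.8], [-26.8, 7.9], [-26.8, -6.5]]
0.003 w 12.9 L 46.8 ctr [-1.4  0.4 -3. ] [[22.0, -6.2], [22.1, 6.6], [-24.7, 7.7], [-24.8, -6.3]]
0.006 w 12.6 L 45.8 ctr [ 0.2  0.4 -6. ] [[23.1, -6.1], [23.1, 6.5], [-22.7, 7.6], [-22.8, -6.2]]
0.009 w 12.3 L 44.8 ctr [ 1.7  0.4 -9. ] [[24.1, -6.0], [24.1, 6.4], [-20.7, 7.4], [-20.7, -6.0]]
0.012 w 12.0 L 43.8 ctr [  3.2   0.4 -12. ] [[25.1, -5.8], [25.1, 6.2], [-18.6, 7.2], [-18.7, -5.9]]
```

Request:
drive_effector --steps '[[[0.0004, 0.002, 0.03, -0.0065, 0.005, 0.002, 0], [0.0004, 0.002, 0.055, -0.0065, 0.005, 0.002, 0], [0.0004, 0.002, 0.055, -0.0065, 0.005, 0.002, 0], [0.0004, 0.002, 0.055, -0.0065, 0.005, 0.002, 0], [0.0004, 0.002, 0.055, -0.0065, 0.005, 0.002, 0]]]'

```text
time: 17.0
eef_pos: [0.5328, -0.1469, 0.1673]
tcp_rot: [0.781, 0.625, 0.001, 0.001]
contact_force: [0.1, 0.3, -0.9]
opening: 0.149
finger_force: 31.3
```

```bash
python3 - <<'E'
from h import *
ax,x=shaft(0,.22); k=np.array([.5319,-.145,0])
shot("wrist","pics/w9.png")
delta(k+[0,0,.15],ax[:2],0)
i=cv2.imread("pics/w9.png");cv2.imwrite("pics/w9c.png",cv2.resize(i[110:310,150:350],None,fx=3,fy=3,interpolation=2))
E
```

```text
shift [ 0.0017 -0.0012  0.0171] rot [ 0.0026  0.0008 -0.0018] | t 17.05 tcp [ 0.5326 -0.1469  0.1671]
```

View pics/w9c.png

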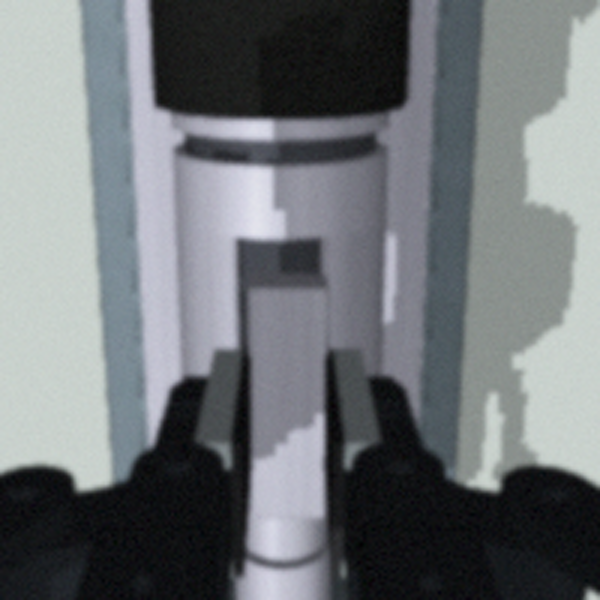

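The key sits about 1 mm to the right of the slot and needs about 1.6 mm more forward, which agrees with the computed shift. I'll correct that, check it, and then go down.

Request:
drive_effector --steps '[[[0.0016, -0.0015, 0.004, 0.0026, 0.0008, -0.002, 0], [0.0016, -0.0015, 0.007, 0.0026, 0.0008, -0.002, 0], [0.0016, -0.0015, 0.007, 0.0026, 0.0008, -0.002, 0], [0.0016, -0.0015, 0.007, 0.0026, 0.0008, -0.002, 0]]]'

```text
time: 17.55
eef_pos: [0.5307, -0.1447, 0.1585]
tcp_rot: [0.78, 0.625, -0.001, -0.001]
contact_force: [-0.2, 0.1, -0.2]
opening: 0.15
finger_force: 31.3
```

```bash
python3 - <<'E'
from h import *
ax,x=shaft(0,.22); k=np.array([.5319,-.145,0])
shot("wrist","pics/w10.png")
delta(k+[0,0,.15],ax[:2],0)
i=cv2.imread("pics/w10.png");s=ctrl.get_state()
# expected slot and key-top outline lateral positions in this picture
for n,z,w in(("slot",.1515,.00825),("keytop",s["eef_pos"][2]+.006,.007)):
    c=(k if n=="slot" else s["eef_pos"]).copy();c[2]=z
    P=[proj("pics/w10.npz",c+a*w*x+b*ax) for b in((.02375,-.02375) if n=="slot" else (.0225,-.0225)) for a in(-1,1)];print(n,np.round(P,1).tolist())
for v in range(188,222,4):print(v,prof(i,'row',v,v+4,222,270).astype(int).tolist())
print(180,prof(i,'col',243,250,180,215).astype(int).tolist())
E
```

```text
shift [0.     0.0012 0.0086] rot [-0.0025 -0.0006 -0.0001] | t 17.6 tcp [ 0.5308 -0.1448  0.1586]
slot [[232.3, 196.1], [262.2, 196.1], [233.4, 272.0], [260.9, 272.1]]
keytop [[231.3, 205.9], [258.8, 206.0], [232.4, 283.0], [257.8, 283.1]]
188 [180, 182, 184, 186, 191, 194, 198, 203, 206, 207, 209, 196, 158, 135, 132, 131, 134, 136, 137, 140, 139, 142, 141, 143, 142, 141, 144, 146, 147, 150, 150, 151, 152, 152, 151, 151, 148, 147, 146, 144, 143, 141, 141, 140, 135, 133, 132, 128]
192 [178, 180, 183, 187, 188, 194, 197, 201, 203, 206, 204, 190, 154, 130, 128, 131, 132, 134, 136, 136, 139, 139, 140, 141, 142, 142, 142, 145, 146, 147, 147, 148, 149, 150, 149, 148, 145, 143, 141, 140, 140, 140, 138, 137, 136, 133, 130, 129]
196 [175, 178, 183, 184, 186, 188, 191, 192, 189, 174, 144, 102, 77, 80, 86, 87, 87, 87, 89, 88, 87, 79, 75, 77, 79, 79, 79, 76, 77, 78, 78, 78, 79, 76, 73, 71, 67, 67, 66, 77, 98, 114, 125, 131, 131, 130, 129, 126]
20
[... 891 characters left out ...]
, 71, 101, 121, 126, 130, 130, 129, 126, 124]
216 [172, 177, 179, 182, 182, 167, 141, 121, 118, 117, 114, 121, 131, 136, 138, 138, 139, 139, 137, 137, 136, 135, 133, 134, 135, 137, 138, 135, 135, 134, 135, 134, 135, 137, 137, 135, 117, 85, 65, 77, 102, 120, 128, 131, 131, 129, 126, 125]
220 [173, 175, 178, 183, 182, 168, 140, 122, 119, 117, 111, 119, 129, 135, 136, 137, 139, 138, 138, 139, 137, 135, 134, 134, 134, 134, 135, 137, 136, 133, 133, 132, 136, 138, 138, 131, 116, 81, 59, 74, 103, 121, 126, 133, 132, 127, 126, 123]
180 [142, 143, 142, 142, 143, 143, 144, 142, 142, 143, 143, 143, 143, 143, 143, 138, 120, 84, 57, 50, 55, 66, 74, 78, 79, 90, 113, 128, 134, 135, 135, 136, 136, 135, 135]
```

The predicted and observed outlines agree within half a pixel: slot 232.5 to 262, key 231.4 to 258.8. Only +1.1 mm across remains before going down.

Request:
drive_effector --steps '[[[0, 0.0011, 0, -0.002, 0, 0, 0], [0, 0.0011, 0, -0.002, 0, 0, 0], [0, 0.0011, 0, -0.002, 0, 0, 0]]]'

```text
time: 17.98
eef_pos: [0.5318, -0.145, 0.1586]
tcp_rot: [0.78, 0.625, 0.0, -0.0]
contact_force: [-0.6, 0.7, -0.1]
opening: 0.146
finger_force: 31.3
```

```bash
python3 - <<'E'
from h import *
ax,x=shaft(0,.22); delta(np.array([.5319,-.145,.15]),ax[:2],0)
E
```

```text
shift [-0.      0.0001  0.0086] rot [-0.0006 -0.0006 -0.    ] | t 17.975 tcp [ 0.5318 -0.145   0.1586]
```

Request:
drive_effector --steps '[[[0, 0, 0.002, 0, 0, 0, 0], [0, 0, 0.004, 0, 0, 0, 0], [0, 0, 0.006, 0, 0, 0, 0], [0, 0, 0.008, 0, 0, 0, 0], [0, 0, 0.009, 0, 0, 0, 0], [0, 0, 0.009, 0, 0, 0, 0]]]'

```text
time: 18.73
eef_pos: [0.532, -0.145, 0.1514]
tcp_rot: [0.78, 0.625, -0.0, -0.0]
contact_force: [-3.9, 1.9, 7.7]
opening: 0.148
finger_force: 36.8
```

Request:
drive_effector --steps '[[[0, 0, 0, 0, 0, 0, 0.35], [0, 0, 0, 0, 0, 0, 0.35], [0, 0, -0.03, 0, 0, 0, 0.35], [0, 0, -0.06, 0, 0, 0, 0.35], [0, 0, -0.06, 0, 0, 0, 0.35]]]'

```text
time: 19.35
eef_pos: [0.5334, -0.1457, 0.2122]
tcp_rot: [0.78, 0.625, 0.001, 0.002]
contact_force: [0.3, -0.6, -0.1]
opening: 0.354
finger_force: 0.0
```

```bash
python3 - <<'E'
from h import *
ax,x=shaft(0,.22); k=np.array([.5319,-.145,0]);delta(k+[0,0,.158],ax[:2],0)
shot("wrist","pics/w11.png");i=cv2.imread("pics/w11.png")
for z in(.1515,.1565):
    print(z,[proj("pics/w11.npz",k+[0,0,z]+b*ax+a*x).round(1).tolist() for b in(.0225,-.0225) for a in(-.007,.007)])
cv2.imwrite("pics/w11c.png",cv2.resize(i[110:310,150:350],None,fx=3,fy=3,interpolation=2))
E
```

```text
shift [ 0.0004 -0.0019  0.0542] rot [0.0051 0.0007 0.    ] | t 19.35 tcp [ 0.5334 -0.1457  0.2122]
0.1515 [[233.2, 176.0], [252.1, 176.0], [233.9, 232.3], [251.8, 232.3]]
0.1565 [[232.9, 177.6], [252.3, 177.6], [233.6, 235.0], [251.9, 235.0]]
```

View pics/w11c.png

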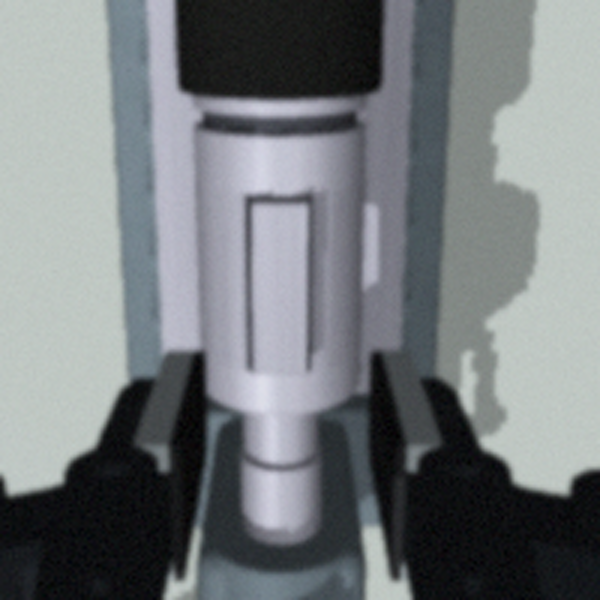

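The key sits in the slot, spanning px 233–253 by 177–234 as predicted. I'll shut the fingers and press on its top.

Request:
drive_effector --steps '[[[0, -0.001, 0.03, 0.005, 0, 0, 0], [0, -0.0015, 0.045, 0.005, 0, 0, 0], [0, -0.0015, 0.052, 0.005, 0, 0, 0], [0, -0.0015, 0.054, 0.005, 0, 0, 0], [0, -0.0015, 0.055, 0.005, 0, 0, 0], [0, -0.0015, 0.056, 0.005, 0, 0, 0], [0, -0.0015, 0.056, 0.005, 0, 0, 0]]]'

```text
time: 20.27
eef_pos: [0.5303, -0.1444, 0.1566]
tcp_rot: [0.78, 0.625, -0.002, -0.003]
contact_force: [-7.5, 3.8, 13.3]
opening: -0.0
finger_force: 6.5
```

Request:
drive_effector --steps '[[[0, 0.0015, 0.001, 0, 0, 0, 0], [0, 0.0015, 0.0025, 0, 0, 0, 0], [0, 0.0015, 0.0025, 0, 0, 0, 0]]]'

```text
time: 20.65
eef_pos: [0.5338, -0.1452, 0.1567]
tcp_rot: [0.78, 0.625, -0.0, -0.001]
contact_force: [-5.4, 4.2, 18.5]
opening: 0.001
finger_force: 9.5
```

Request:
drive_effector --steps '[[[0, 0, -0.03, 0, 0, 0, 0], [0, 0, -0.08, 0, 0, 0, 0], [-0.04, 0, -0.12, 0, 0, 0, 1], [-0.04, 0, -0.12, 0, 0, 0, 1], [-0.04, 0, -0.12, 0, 0, 0, 1], [-0.04, 0, -0.12, 0, 0, 0, 1]]]'

```text
time: 21.4
eef_pos: [0.5229, -0.1832, 0.2687]
tcp_rot: [0.78, 0.625, -0.002, -0.004]
contact_force: [0.1, -0.2, 1.0]
opening: 0.843
finger_force: 0.0
```

```bash
python3 - <<'E'
from h import *
shot("wrist","pics/w12.png");f="pics/w12.npz";i=cv2.imread("pics/w12.png")
ax,x=shaft(0,.22); k=np.array([.5319,-.145,0])
for n,z,w,l in(("slot",.1515,.00825,.02375),("key",.1565,.007,.0225)):
    print(n,[proj(f,k+[0,0,z]+b*ax+a*x).round(1).tolist() for b in(l,-l) for a in(-w,w)])
u,v=proj(f,k+[0,0,.156]).round().astype(int)
for d in(-12,0,12):print(v+d,u-30,prof(i,'row',v+d-5,v+d+5,u-30,u+30).astype(int).tolist())
print(v-40,prof(i,'col',u-4,u+4,v-40,v+40).astype(int).tolist())
cv2.imwrite("pics/w12c.png",cv2.resize(i[v-60:v+60,u-70:u+70],None,fx=5,fy=5,interpolation=2))
E
```

```text
slot [[237.8, 118.4], [256.3, 118.4], [238.1, 170.7], [255.7, 170.8]]
key [[239.0, 120.0], [255.0, 120.0], [239.3, 170.5], [254.5, 170.5]]
134 217 [159, 160, 158, 158, 158, 156, 146, 124, 113, 115, 122, 129, 135, 140, 143, 145, 149, 150, 151, 153, 159, 162, 165, 162, 142, 102, 75, 96, 130, 152, 161, 164, 165, 163, 162, 160, 160, 159, 160, 158, 159, 159, 148, 120, 100, 96, 98, 99, 97, 93, 84, 80, 75, 79, 93, 102, 104, 106, 107, 106]
146 217 [161, 159, 159, 158, 157, 157, 150, 130, 115, 114, 121, 128, 134, 139, 142, 145, 147, 150, 149, 154, 158, 164, 168, 168, 154, 111, 78, 96, 127, 150, 160, 162, 163, 163, 160, 160, 159, 159, 159, 158, 158, 159, 148, 115, 96, 95, 99, 102, 96, 91, 84, 78, 80, 104, 139, 153, 154, 156, 150, 133]
158 217 [162, 161, 161, 159, 158, 159, 154, 138, 117, 114, 119, 127, 131, 137, 140, 145, 147, 148, 148, 152, 159, 166, 170, 173, 157, 113, 78, 92, 125, 149, 158, 161, 162, 161, 161, 160, 159, 159, 158, 157, 158, 158, 147, 117, 98, 96, 98, 99, 95, 90, 83, 78, 85, 112, 142, 153, 156, 153, 143, 122]
106 [171, 171, 170, 171, 171, 170, 171, 170, 170, 170, 169, 168, 150, 108, 96, 122, 135, 139, 138, 140, 138, 138, 139, 139, 138, 138, 139, 138, 139, 137, 138, 138, 138, 139, 139, 138, 137, 137, 138, 137, 138, 137, 137, 136, 137, 136, 137, 137, 135, 137, 136, 136, 135, 135, 137, 136, 136, 136, 135, 135, 135, 135, 135, 126, 121, 140, 163, 173, 175, 174, 176, 174, 174, 175, 176, 174, 171, 166, 167, 169]
```

View pics/w12c.png

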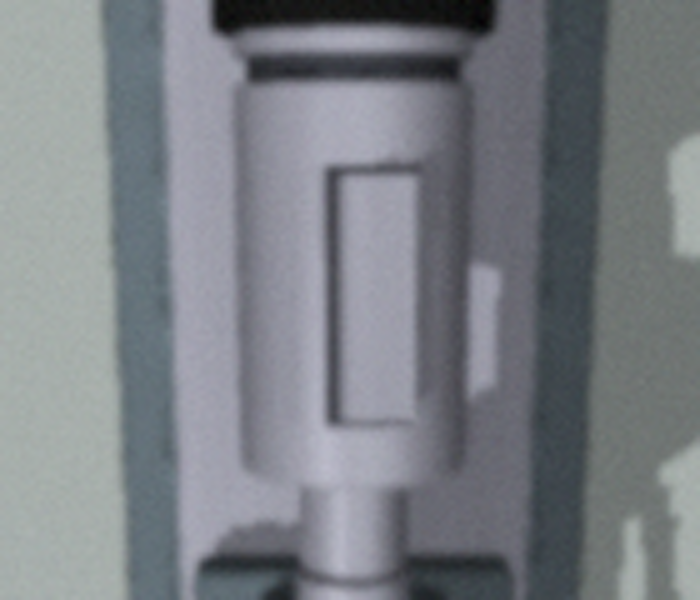

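The key is home: its top met the fingers at 156.6 mm against 156.5 expected. But the slot's left edge is now at 241.6 where 237.8 was predicted, so my sideways drag while pressing turned the shaft. I'll quantify that.

```bash
cat >> h.py <<'E'
def keyang(f,rows,th=.22,m=np.array([.5539,-.0465,.13])):
    """rows: (v, slot left edge, key right edge, journal left, journal right)"""
    ax,x=shaft(0,th);z=np.array([0,0,1.])
    def at(a,r,w,s): return proj(f,m2+(s-.101)*ax+r*(np.sin(a)*x+np.cos(a)*z)+w*(np.cos(a)*x-np.sin(a)*z))
    for v,sl,kr,jl,jr in rows:
        m2=m
        ss=np.linspace(-.03,.03,13)
        P=np.array([np.r_[rim(f,m,th,s-.101,.023)] for s in ss]);c=[np.interp(v,P[::-1,j+1],P[::-1,j]) for j in(0,2)]
        off=(jl+jr-sum(c))/2
        def col(a,r,w):
            Q=np.array([at(a,r,w,s) for s in ss]);return np.interp(v,Q[::-1,1],Q[::-1,0])+off
        A=np.radians(np.arange(-20,21,.25))
        print(v,"off px",round(off,2),"jw",round(jr-jl-c[1]+c[0],2),"angle slot-left",[np.degrees(A[np.abs([col(a,.02147,-.00825)-sl for a in A]).argmin()])],"key-right",np.degrees(A[np.abs([col(a,.0265,.007)-kr for a in A]).argmin()]))
E
python3 - <<'E'
from h import *
keyang("pics/w12.npz",[(134,241.6,259.8,223.6,270.8),(146,241.9,259.8,224,270.2),(158,241.9,259.8,224.2,269.8)])
ax,x=shaft(0,.22);m=np.array([.5539,-.0465,.13])
t=.06;p=np.array([0,0,-1])*np.cos(t)-x*np.sin(t); delta(m-.1*p,ax[:2],t); delta(m+.022*p,ax[:2],t)
E
```

```text
134 off px 0.1 jw 0.13 angle slot-left [np.float64(8.75)] key-right 9.75
146 off px 0.02 jw -0.33 angle slot-left [np.float64(9.5)] key-right 10.25
158 off px -0.05 jw -0.39 angle slot-left [np.float64(9.5)] key-right 10.75
shift [0.1401 0.0067 0.0393] rot [ 0.0509 -0.0018  0.0008] | t 21.45 tcp [ 0.5231 -0.1832  0.2689]
shift [0.1398 0.0005 0.1611] rot [ 0.0509 -0.0018  0.0008] | t 21.45 tcp [ 0.5231 -0.1832  0.2689]
```

The shaft is at about +9.5°. I'll turn it back by −0.16 rad, gripping at +0.05.

Request:
drive_effector --steps '[[[0.14, 0.0065, 0.039, 0.05, 0, 0, 1], [0.14, 0.0065, 0.039, 0.05, 0, 0, 1], [0.14, 0.0065, 0.039, 0.05, 0, 0, 1], [0.14, 0.0035, 0.1, 0.05, 0, 0, 1], [0.14, 0.0005, 0.161, 0.05, 0, 0, 1], [0.14, 0.0005, 0.161, 0.05, 0, 0, 1], [0.14, 0.0005, 0.161, 0.05, 0, 0, 0], [0.14, 0.0005, 0.161, 0.05, 0, 0, 0], [0.14, 0.0005, 0.161, 0.05, 0, 0, 0], [0.14, 0.0005, 0.161, 0.05, 0, 0, 0]]]' --grip_force 40

```text
time: 22.7
eef_pos: [0.5526, -0.0474, 0.1136]
tcp_rot: [0.78, 0.625, -0.019, -0.023]
contact_force: [-9.6, 0.8, 6.0]
opening: 0.614
finger_force: 43.5
```

Request:
drive_effector --steps '[[[0, 0.0018, 0, -0.08, 0, 0, 0], [0, 0.0035, 0, -0.16, 0, 0, 0], [0, 0.0035, 0, -0.16, 0, 0, 0], [0, 0.0035, 0, -0.16, 0, 0, 0], [0, 0.0035, 0, -0.16, 0, 0, 1], [0, 0.0035, 0, -0.16, 0, 0, 1], [0, 0.0035, -0.06, -0.16, 0, 0, 1], [0, 0.0035, -0.12, -0.16, 0, 0, 1]]]'

```text
time: 23.7
eef_pos: [0.5641, -0.0499, 0.2317]
tcp_rot: [0.779, 0.624, 0.033, 0.041]
contact_force: [1.2, -1.1, -0.4]
opening: 0.998
finger_force: 0.0
```

```bash
python3 - <<'E'
from h import *
ax,x=shaft(0,.22);m=np.array([.5539,-.0465,.13])
delta(m-.141*ax+[0,0,.144],ax[:2],0)
E
```

```text
shift [-0.1399 -0.0061 -0.0433] rot [ 0.105  -0.0006 -0.0002] | t 23.7 tcp [ 0.5641 -0.0499  0.2317]
```

Request:
drive_effector --steps '[[[-0.05, -0.006, -0.043, 0.1, 0, 0, 1], [-0.11, -0.006, -0.043, 0.1, 0, 0, 1], [-0.14, -0.006, -0.043, 0.1, 0, 0, 1], [-0.14, -0.006, -0.043, 0.1, 0, 0, 1], [-0.14, -0.006, -0.043, 0.1, 0, 0, 1], [-0.14, -0.006, -0.043, 0.1, 0, 0, 1]]]'

```text
time: 24.45
eef_pos: [0.5234, -0.183, 0.2719]
tcp_rot: [0.78, 0.626, 0.002, 0.002]
contact_force: [-0.5, 1.0, -0.0]
opening: 0.999
finger_force: 0.0
```

```bash
python3 - <<'E'
from h import *
shot("wrist","pics/w13.png");f="pics/w13.npz";i=cv2.imread("pics/w13.png")
ax,x=shaft(0,.22); k=np.array([.5319,-.145,0])
for n,z,w,l in(("slot",.1515,.00825,.02375),("key",.1565,.007,.0225)):
    print(n,[proj(f,k+[0,0,z]+b*ax+a*x).round(1).tolist() for b in(l,-l) for a in(-w,w)])
u,v=proj(f,k+[0,0,.156]).round().astype(int)
for d in(-12,0,12):print(v+d,u-30,prof(i,'row',v+d-5,v+d+5,u-30,u+30).astype(int).tolist())
print(v-40,prof(i,'col',u-4,u+4,v-40,v+40).astype(int).tolist())
E
```

```text
slot [[235.7, 118.5], [254.0, 118.5], [236.1, 170.2], [253.5, 170.2]]
key [[237.0, 120.1], [252.7, 120.1], [237.3, 169.9], [252.3, 169.9]]
134 215 [155, 154, 152, 151, 153, 151, 140, 117, 109, 114, 120, 126, 130, 132, 136, 139, 143, 146, 142, 123, 93, 100, 139, 159, 163, 164, 163, 161, 160, 159, 160, 160, 158, 158, 157, 153, 130, 91, 90, 118, 132, 132, 126, 121, 112, 108, 104, 101, 94, 89, 81, 74, 73, 83, 96, 101, 105, 104, 103, 102]
146 215 [156, 154, 153, 152, 153, 153, 143, 123, 110, 111, 119, 125, 128, 132, 133, 138, 143, 146, 143, 127, 93, 95, 135, 157, 162, 162, 162, 160, 160, 159, 158, 159, 157, 155, 157, 154, 133, 95, 96, 122, 133, 131, 126, 119, 113, 107, 103, 99, 94, 89, 81, 76, 89, 121, 142, 149, 151, 147, 129, 110]
158 215 [156, 155, 155, 153, 152, 154, 147, 130, 112, 110, 115, 122, 128, 131, 133, 136, 142, 145, 145, 132, 102, 97, 133, 155, 160, 162, 162, 161, 159, 157, 158, 157, 155, 154, 155, 148, 123, 90, 98, 123, 135, 131, 124, 119, 113, 108, 103, 98, 93, 86, 81, 77, 97, 132, 147, 149, 149, 139, 118, 104]
106 [167, 168, 166, 167, 166, 168, 167, 166, 167, 167, 167, 161, 139, 98, 101, 138, 157, 159, 161, 160, 160, 160, 161, 161, 160, 160, 159, 160, 159, 159, 160, 160, 159, 159, 159, 160, 158, 160, 159, 158, 158, 159, 158, 159, 159, 158, 158, 159, 159, 159, 158, 158, 157, 157, 158, 158, 158, 157, 157, 157, 157, 157, 155, 145, 136, 152, 166, 170, 170, 171, 171, 170, 170, 170, 170, 167, 162, 161, 164, 165]
```

```bash
python3 - <<'E'
from h import *
keyang("pics/w13.npz",[(134,234.2,251.4,221.5,268.6),(146,234.3,251.5,221.8,267.6),(158,234.5,251.3,222,267.2)])
p=proj("pics/w13.npz",[.3986,.2941,.0075])
E
```

```text
134 off px 0.27 jw 0.56 angle slot-left [np.float64(-4.75)] key-right -2.75
146 off px -0.07 jw -0.21 angle slot-left [np.float64(-4.0)] key-right -1.75
158 off px -0.16 jw -0.27 angle slot-left [np.float64(-3.5)] key-right -2.0
```

The shaft is at −2° to −4°, which is inside the limit but with thin margin. I'll repeat the small +0.08 correction, which gained 2.4° last time.

Request:
drive_effector --steps '[[[0.14, -0.002, 0.045, -0.045, 0, 0, 1], [0.14, -0.002, 0.045, -0.045, 0, 0, 1], [0.14, -0.002, 0.045, -0.045, 0, 0, 1], [0.14, 0, 0.163, -0.045, 0, 0, 1], [0.14, 0, 0.163, -0.045, 0, 0, 1], [0.14, 0, 0.163, -0.045, 0, 0, 1], [0.14, 0, 0.163, -0.045, 0, 0, 0], [0.14, 0, 0.163, -0.045, 0, 0, 0], [0.14, 0, 0.163, -0.045, 0, 0, 0], [0.14, 0, 0.163, -0.045, 0, 0, 0]]]' --grip_force 40

```text
time: 25.75
eef_pos: [0.5545, -0.0474, 0.1123]
tcp_rot: [0.78, 0.625, 0.016, 0.019]
contact_force: [-5.5, 1.4, 5.6]
opening: 0.619
finger_force: 44.0
```

Request:
drive_effector --steps '[[[0, -0.001, 0, 0.04, 0, 0, 0], [0, -0.0018, 0, 0.085, 0, 0, 0], [0, -0.0018, 0, 0.085, 0, 0, 0], [0, -0.0018, 0, 0.085, 0, 0, 0], [0, -0.0018, 0, 0.085, 0, 0, 1], [0, -0.0018, 0, 0.085, 0, 0, 1], [0, -0.0018, -0.06, 0.085, 0, 0, 1], [0, -0.0018, -0.12, 0.085, 0, 0, 1]]]'

```text
time: 26.75
eef_pos: [0.5465, -0.046, 0.2297]
tcp_rot: [0.78, 0.625, -0.011, -0.014]
contact_force: [1.1, -0.2, -0.1]
opening: 1.0
finger_force: 0.0
```

Request:
drive_effector --steps '[[[-0.05, 0.005, -0.043, -0.04, 0, 0, 1], [-0.11, 0.005, -0.043, -0.04, 0, 0, 1], [-0.14, 0.005, -0.043, -0.04, 0, 0, 1], [-0.14, 0.005, -0.043, -0.04, 0, 0, 1], [-0.14, 0.005, -0.043, -0.04, 0, 0, 1], [-0.14, 0.005, -0.043, -0.04, 0, 0, 1]]]'

```text
time: 27.5
eef_pos: [0.5229, -0.1829, 0.2713]
tcp_rot: [0.78, 0.626, 0.002, 0.001]
contact_force: [0.6, 0.6, 0.9]
opening: 0.998
finger_force: 0.0
```

```bash
python3 - <<'E'
from h import *
shot("wrist","pics/w14.png");f="pics/w14.npz";i=cv2.imread("pics/w14.png")
ax,x=shaft(0,.22); k=np.array([.5319,-.145,0])
for n,z,w,l in(("slot",.1515,.00825,.02375),("key",.1565,.007,.0225)):
    print(n,[proj(f,k+[0,0,z]+b*ax+a*x).round(1).tolist() for b in(l,-l) for a in(-w,w)])
u,v=proj(f,k+[0,0,.156]).round().astype(int)
for d in(-12,0,12):print(v+d,u-30,prof(i,'row',v+d-5,v+d+5,u-30,u+30).astype(int).tolist())
print(v-40,prof(i,'col',u-4,u+4,v-40,v+40).astype(int).tolist())
E
```

```text
slot [[236.3, 118.5], [254.7, 118.5], [236.7, 170.3], [254.1, 170.3]]
key [[237.6, 120.1], [253.4, 120.1], [237.9, 170.1], [253.0, 170.1]]
134 215 [154, 154, 153, 152, 151, 152, 146, 130, 113, 109, 117, 123, 127, 131, 135, 138, 139, 145, 147, 149, 142, 115, 84, 102, 142, 158, 161, 162, 161, 160, 158, 157, 157, 158, 156, 156, 157, 155, 134, 97, 86, 95, 104, 113, 116, 113, 107, 102, 97, 92, 86, 80, 73, 77, 89, 99, 101, 103, 104, 103]
146 215 [155, 154, 154, 152, 151, 153, 152, 138, 116, 109, 114, 121, 127, 131, 133, 135, 139, 143, 147, 150, 144, 118, 85, 100, 139, 156, 159, 160, 160, 158, 156, 156, 157, 156, 155, 154, 154, 145, 118, 87, 86, 97, 106, 116, 118, 111, 106, 102, 98, 92, 84, 79, 79, 100, 133, 147, 150, 152, 142, 119]
158 215 [156, 156, 156, 153, 151, 155, 153, 143, 121, 109, 113, 120, 126, 130, 134, 135, 138, 144, 149, 150, 144, 120, 90, 101, 136, 154, 157, 159, 158, 158, 157, 155, 156, 154, 152, 152, 151, 139, 107, 81, 86, 98, 107, 114, 117, 111, 104, 101, 96, 91, 83, 77, 81, 107, 135, 146, 149, 149, 138, 116]
106 [167, 167, 168, 168, 167, 168, 167, 168, 168, 168, 166, 160, 137, 98, 101, 139, 157, 162, 162, 161, 160, 159, 160, 160, 160, 160, 160, 158, 159, 159, 159, 159, 159, 160, 159, 158, 159, 158, 157, 158, 157, 156, 158, 158, 158, 158, 157, 157, 156, 157, 157, 157, 156, 158, 157, 157, 156, 156, 156, 155, 156, 155, 154, 142, 131, 152, 169, 171, 172, 172, 173, 173, 172, 173, 172, 170, 165, 163, 164, 166]
```

The slot's left edge is at 236.1 (236.5 predicted) and the key's right edge at 252.9 (253.2 predicted). That puts the keyway within about 1° of up, with the key centred and the gripper clear, so I'm handing in.

```bash
python3 -c "
from plant import ctrl
print(ctrl.sign_off())"
```

```text
the job is handed in; nothing more can be done
None
```

The 45 mm key is pressed home in the keyway, which faces up to within about 1° by the last wrist picture; I handed the job in at 27.5 s with the gripper clear, and the hand-in returned no verdict.

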